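# Tension the belt of a jar turntable to the green mark

## Task

Tighten the drive belt of the little white jar turntable: turn the orange tension knob clockwise until the tip of the red sprung pointer arm stands over the green dot, then let go. Do not push the red arm itself, and leave the jar standing on the platter.

Things in the scene. Friction and masses are not known exactly. Their poses are not given: they have to be found in the camera images.
- tension_knob: Orange knob at the base's near left corner (black one, near right, is the speed: not wanted). Bar grip 50 long, 16 wide, 34 high on a 52 mm disc. Origin: on the upright axis, mid-bar, 87 mm above the table; bar top 13 above it, disc top 19 and grey pod top 28 below. x along the bar, z up. Turns clockwise from above, 0.35 to 1.35 rad to the dot, stop at 1.8; stays as left; resists 0.15 to 0.25 N m.
- pointer_arm: Red sprung arm, 14 mm wide, narrowing to a 5 mm pointer, lying level 46 mm above the table. Origin: the pointer's tip; its upright pivot is 180 mm off along the arm's own +y (z up). It follows the knob rigidly: 1 rad of knob clockwise swings it 1/3 rad anticlockwise from above, its tip about 60 mm away from the robot, over a grey strip with a green and a blue dot.
- mark_green: Green dot, 18 mm across, 2 mm thick, on the grey strip under the path of the pointer's tip: the mark to stop at. Origin at the centre of its underside, 37 mm above the table. A like blue dot lies about 36 mm from it, before or beyond it on the tip's path: not wanted.
- jar: Amber jar with a black lid, 64 mm across, 75 mm high, standing loose on the aluminium platter at the base's far side, about 0.2 m from the orange knob. Origin at the centre of its underside, 53 mm above the table; z up.
There are look-alikes about, which are no part of the job. Leave any blue or purple look-alike of the jar alone.

How it is judged (in metres and radians):
At the end, for the whole second after the job is handed in: The pointer's tip stands at rest within 12 mm, seen from above, of the green dot's centre, and the jar stands upright on the platter (horizontal distance between pointer_arm and mark_green below 0.012 m and linear speed of pointer_arm below 0.01 m/s and angle between jar's own z axis and vertical below 0.2 rad); the robot touches nothing.
It fails at once if the robot pushes the red pointer arm (contact force between any of the fingers, the arm and pointer_arm above 2 N).
It fails at once if the jar is shifted by more than 30 mm or tipped (distance of jar from where it was at the start of the episode above 0.03 m or angle between jar's own z axis and vertical above 0.4 rad).
It also fails if it takes over 32 s, if anything falls off the work surface, if the arm or the gripper's body presses on something with over 40 N, if the wrist force passes 120 N, or if a joint passes its speed limit or range.

## Robot

A 7-joint arm with a two-finger parallel gripper is mounted at the origin on the work surface. World frame = base frame: x ahead of the robot, y to its left, z up, the work surface at z = 0. Lengths are in mm, angles in rad, forces in N, time in s.
With the tool pointing down it reaches from about 400 to 900 mm from the base axis. Payload 5.6 kg.
Tool frame: the origin (TCP) lies midway between the tips of the shut fingers; the grasp point (between the pads) lies 19 mm behind it; z points along the fingers, y is the line along which they close (so a half turn about z gives the same grasp; the last joint's range is limited). The gripper opens to 92 mm and grips with 3 to 60 N. Pads are 20 mm wide; open, the fingers measure 128 mm over their backs; the gripper's body (75 mm by 189 mm) begins 69 mm behind the grasp point.
Start: joints at [1.123, 0.468, -0.012, 1.603, 0.006, 1.071, -0.056], TCP at [255.953, -597.492, 214.592] pointing down, gripper open.
Joint ranges: [-2.53, 2.53], [-0.31, 2.02], [-1.57, 1.55], [0.28, 2.44], [-1.29, 4.43], [0.15, 1.84], [-2.92, 2.92]. Speed limits (rad/s): [2.57, 2.57, 3.14, 3.14, 3.14, 3.14, 3.14].

## Interface

Orientations are given as a rotation vector (axis times angle).
In Python, from cell import robot, grip, kin, viewer gives the robot as it stands. Calls block until the motion is done:
- robot.movep(position, orientation): joint-space move of the TCP to a pose.
- robot.servo_line(position, feed=150, rotation=None): straight line of the TCP; rotation=None keeps the orientation; feed is the mean speed in mm/s.
- robot.goto_joints(angles): joint-space move.
- grip(opening, newtons=None): opening from 0.0 (shut) to 1.0 (fully open); newtons is the grip in N (None keeps the last); returns when the fingers have stopped.
- robot.hold(seconds).
- kin.ik(position, orientation): joint angles nearest the present ones, or None.
- robot.observe(): the state.
- viewer.read_camera(name): name is "scene" or "top"; returns the picture (400x640x3 uint8, red, green, blue); there is no depth.
- viewer.camera_info(name): a dict with "camera_matrix" (3x3 intrinsics, pixels), "R" (3x3) and "t" (3): a world point X has camera coordinates R X + t. Camera axes: x right, y down, z forward; pixel columns grow to the right and rows downward; lengths in mm; the calibration is good to about 2 mm. A picture is of the moment at which its call begins. camera_info takes no time and is no camera call.
A pose or a line that the arm cannot do raises robot.IKError and nothing moves.
- robot.job_done(): hands the job in; it is judged then, once.
Trained networks look in the newest picture that a camera, given by its name, has taken for a name from the list of things; names that differ only in an ending like _2 or _b are one class to them, and where a whole thing is asked for, a point or a joint stands for the part that bears it (a point fixed in the world has none). Each returns a list of dicts, best first, with "confidence" (0 to 1); they miss things now and then, are a little off and sometimes report something else, mostly with a low value. They report only what shows in the picture. A call takes as long as a camera call. They do not tell look-alikes from the thing itself.
- viewer.silhouettes(name, camera): "mask" (400x640 bool, what is visible of it).
- viewer.pinpoint(name, camera): "at" ([x, y, z] in mm, in the coordinates of the camera as it stood for that picture, good to about 4 mm: a listed point, or the origin of a listed thing).
The state is a dict: "t": time; "joints": joint angles; "joint_velocities": joint speeds; "joint_torque": joint torques, N m; "tcp_pos": TCP position; "tcp_rot": TCP orientation; "contact_force": force on the tool from outside, world axes, zero at the start; "wrist_torque": the same for the moment, N m; "grip_width": opening from 0.0 (shut) to 1.0 (fully open); "grip_force": force on a finger pad.
Only numpy, scipy, OpenCV 4.12 (cv2) and the standard library are available. Lean on these libraries where they do the work, as an engineer would, in place of code of your own. Each camera call takes 0.05 s, during which the arm holds its last target. There are 200 camera calls.

## Working session

There is one attempt and no reset: what is moved stays moved. The work goes in short steps, each a Python script; the robot and the scene stay as the last script left them, time stands still between calls to the robot, and variables do not carry over. Pictures are saved under pics/ and viewed, at most 10 in all, crops included, and the job is handed in when it is done.

```bash
mkdir -p pics; cat > h.py <<'E'
import numpy as np, cv2
from cell import robot, grip, kin, viewer
def info(c):
    i=viewer.camera_info(c); return np.array(i["camera_matrix"]),np.array(i["R"]),np.array(i["t"])
def w(c,p):
    K,R,t=info(c); return R.T@(np.array(p)-t)
def px(c,X):
    K,R,t=info(c); u=K@(R@np.array(X)+t); return u[:2]/u[2]
def ray(c,u,z):
    K,R,t=info(c); d=R.T@np.linalg.solve(K,[u[0],u[1],1]); o=-R.T@t; return o+d*(z-o[2])/d[2]
def save(img,n): cv2.imwrite("pics/"+n,img[:,:,::-1])
E
python3 - <<'E'
from h import *
for c in("top","scene"):
    save(viewer.read_camera(c),c+"0.png"); print(c,-info(c)[1].T@info(c)[2])
    for n in("tension_knob","pointer_arm","mark_green","jar"):
        for d in viewer.pinpoint(n,c):
            X=w(c,d["at"]); print(c,n,round(d["confidence"],2),X.round(),px(c,X).round())
print(robot.observe())
E
```

```text
top [588.20448735 -29.48866966 753.60362467]
top tension_knob 0.61 [521. 112.  84.] [249. 307.]
top pointer_arm 0.74 [497. -53.  43.] [341. 319.]
top mark_green 0.61 [558. -67.  38.] [349. 286.]
top jar 0.93 [669. -44.  56.] [338. 227.]
top jar 0.65 [839.  89.  -0.] [276. 149.]
top jar 0.59 [840. -97.   1.] [363. 150.]
scene [1142.09544156   99.44360938  924.45198197]
scene tension_knob 0.82 [515. 116.  84.] [411. 155.]
scene mark_green 0.43 [561. -69.  35.] [323. 164.]
scene jar 0.87 [ 786. -269.    4.] [203. 232.]
scene jar 0.82 [833.  83.   1.] [356. 300.]
scene jar 0.71 [671. -40.  51.] [320. 204.]
scene jar 0.67 [846. -93.  -2.] [271. 282.]
{'t': 0.5, 'joints': array([ 1.12298476,  0.46754384, -0.01160678,  1.60275663,  0.00596803,
        1.07143009, -0.05633404]), 'joint_velocities': array([ 0.00036296, -0.00183672, -0.00039562, -0.00103534, -0.0001498 ,
       -0.00085775, -0.00037964]), 'joint_torque': array([-3.41541490e-04, -5.19974220e+01, -1.24694692e-02, -2.43844056e+01,
       -5.66378259e-02,  1.20287461e-02,  4.90892967e-05]), 'tcp_pos': array([ 255.95444586, -597.44155357,  214.54039932]), 'tcp_rot': array([-3.07739974e+00, -6.31347992e-01,  5.35545967e-05]), 'contact_force': array([ 1.0601902 , -0.06937013,  0.59308103]), 'wrist_torque': array([-0.0273303 , -0.01370533, -0.03429363]), 'grip_force': 0.0, 'grip_width': 0.9954592774908413}
```

```bash
python3 - <<'E'
from h import *
i=cv2.imread("pics/top0.png"); cv2.imwrite("pics/topc.png",cv2.resize(i[190:370,200:440],None,fx=3.3,fy=3.3,interpolation=cv2.INTER_CUBIC))
E
```

```text
(no output)
```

View pics/top0.png

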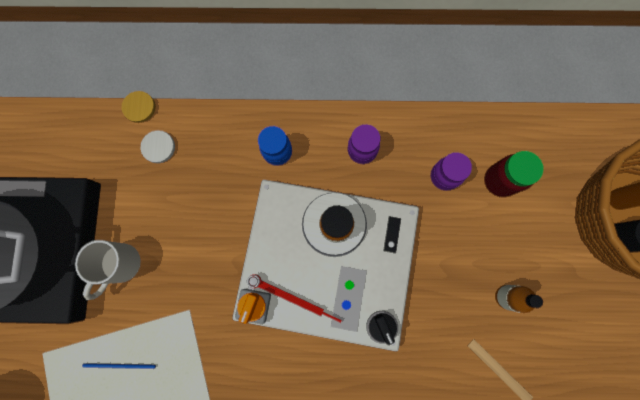

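View pics/topc.png

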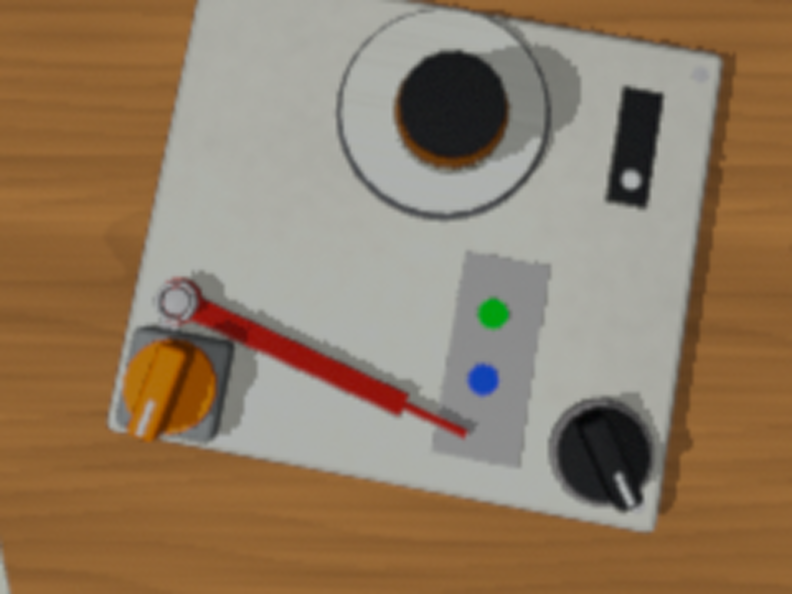

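The top view shows the orange knob at (249,307), near left. The black speed knob at (383,327) is the look-alike and isn't wanted. The pointer tip is at about (341,321), with blue at (346,305) and green beyond it at (349,285). The amber jar on the platter at (338,225) is the right one. The blue one at (275,146) and the purple ones at (365,144) and (452,171) stand off the base. Next I'll measure the bar's yaw and the turn needed.

```bash
cat >> h.py <<'E'
from scipy.spatial.transform import Rotation as Rn
def rv(yaw): # tool down, tool x along yaw
    c,s=np.cos(yaw),np.sin(yaw)
    return Rn.from_matrix(np.array([[c,s,0],[s,-c,0],[0,0,-1]])).as_rotvec()
def blob(img,kind):
    r,g,b=[img[:,:,k].astype(int) for k in range(3)]
    m={"red":(r>110)&(g<60)&(b<60),"green":(g>110)&(r<80)&(b<80)}[kind]
    m[:260]=0; m[345:]=0; m[:,:235]=0; m[:,420:]=0
    return np.argwhere(m)[:,::-1]
def meas(img,c="top"):
    g=ray(c,blob(img,"green").mean(0),39)
    P=blob(img,"red"); 
    q=P[P[:,0]>=P[:,0].max()-1].mean(0); return g,ray(c,q+[.5,.3],46),q
E
python3 - <<'E'
from h import *
img=cv2.imread("pics/top0.png")[:,:,::-1]
g,t,q=meas(img); pv=ray("top",(200+178/3.3,190+300/3.3),50)
print("green",g,"tip",t,q,"pivot",pv)
a=lambda p:np.arctan2(*(p-pv)[[1,0]])
print("dist",np.linalg.norm((t-pv)[:2]),"knob turn",3*(a(g)-a(t)))
cr=img[285:330,230:275].astype(int); hsv=cv2.cvtColor(cr.astype(np.uint8),cv2.COLOR_RGB2HSV)
big=cv2.resize(cr.astype(np.uint8),None,fx=13,fy=13,interpolation=cv2.INTER_CUBIC); save(big,"knobcrop.png")
# project candidate bar top rectangles
for yaw in (-10,-20,-30): 
  c=np.array([518,114,100]);y=np.radians(yaw);d=np.array([np.cos(y),np.sin(y),0]);n=np.array([-d[1],d[0],0])
  print(yaw,[((px("top",c+25*s*d+8*r*n)-[230,285])*13).round() for s,r in((1,1),(1,-1),(-1,-1),(-1,1))])
  print(kin.ik([518,114,150],rv(y)),kin.ik([518,114,150],rv(y+np.pi)))
E
```

```text
green [560.33144159 -67.09297652  39.        ] tip [494.74913645 -50.20232543  46.        ] [339.4 320.2] pivot [564.52743265 112.27503614  50.        ]
dist 176.82732719326765 knob turn 1.146771893022335
-10 [array([189., 114.]), array([306., 137.]), array([223., 518.]), array([105., 494.])]
[ 0.18032292  0.41755176 -0.56609496  1.92392524  0.28611777  0.87985061
 -2.27657122] [ 0.42381135  0.5246187  -0.8985826   1.91009936  0.50296976  0.94936923
  0.68279886]
-20 [array([223., 113.]), array([334., 157.]), array([188., 519.]), array([ 77., 474.])]
[ 0.12074554  0.40155558 -0.49027362  1.92758946  0.24310758  0.87031922
 -2.41428967] [ 0.40900651  0.51527777 -0.87669117  1.91087786  0.48705332  0.94292073
  0.52146819]
-30 [array([257., 118.]), array([358., 181.]), array([154., 514.]), array([ 53., 449.])]
[ 0.07273322  0.39057649 -0.43004127  1.9306047   0.21029127  0.8639027
 -2.56054449] [ 0.39428654  0.50649035 -0.85523507  1.91166074  0.47169689  0.93691855
  0.35969867]
```

View pics/knobcrop.png

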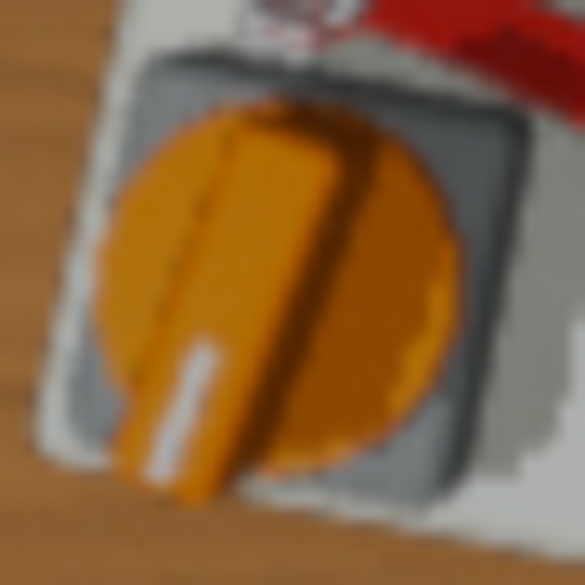

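The bar lies at a yaw of about -18°, centred near (518,111), and the turn needed is about 1.1 rad clockwise. This crop confirms the orange bar with its white stripe. I'll move above it, grip and turn part of the way.

```bash
python3 - <<'E'
from h import *
y0=np.pi-np.radians(18); P=[518,111]
robot.movep(P+[230],rv(y0)); grip(0.55,20)
robot.servo_line(P+[140],feed=150)
save(viewer.read_camera("scene"),"s1.png")
robot.servo_line(P+[74],feed=80)
print(robot.observe()["contact_force"],robot.observe()["t"])
grip(0.0,25); o=robot.observe(); print(o["grip_width"]*92,o["grip_force"],o["contact_force"],o["tcp_pos"],o["t"])
img=viewer.read_camera("top"); save(img,"t1.png"); print(meas(img))
for d in viewer.pinpoint("tension_knob","scene"): print(d["confidence"],w("scene",d["at"]))
E
```

```text
[ 0.65258554 -0.01750473  0.2496006 ] 5.6917
15.568337120943028 24.968613982200623 [ 3.33914389  4.97576489 -3.81505058] [518.62183565 112.52521011  74.23323672] 6.3083
(array([560.15234101, -66.93975059,  39.        ]), array([493.90979978, -50.08652976,  46.        ]), array([339.33333333, 320.66666667]))
0.77 [517.31178043 118.24004897  85.32097274]
```

```bash
cat >> h.py <<'E'
C=[518.5,112.5,74]; Y0=np.pi-np.radians(18)
def turn(a,b):
    n=max(1,int(np.ceil(abs(b-a)/.15)))
    for k in np.linspace(a,b,n+1)[1:]: robot.movep(C,rv(Y0-k))
    o=robot.observe(); print(o["contact_force"].round(1),o["wrist_torque"].round(2),o["tcp_pos"].round(1),o["t"])
    img=viewer.read_camera("top"); g,t,q=meas(img); print("green",g.round(1),"tip",t.round(1),q,"dx",(g-t)[0].round(1)); return img
E
python3 - <<'E'
from h import *
turn(0,.3); save(turn(.3,.75),"t2.png")
E
```

```text
[0.3 2.  1.6] [ 0.25 -0.22 -0.05] [518.6 112.5  74.2] 6.9083
green [560.  -66.9  39. ] tip [509.6 -56.3  46. ] [342.75 312.  ] dx 50.4
[0.3 1.  5.1] [ 0.09 -0.04 -0.08] [518.6 112.5  74.1] 7.7083
green [560.  -66.9  39. ] tip [536.1 -63.1  46. ] [346.5 297.5] dx 23.9
```

View pics/t2.png

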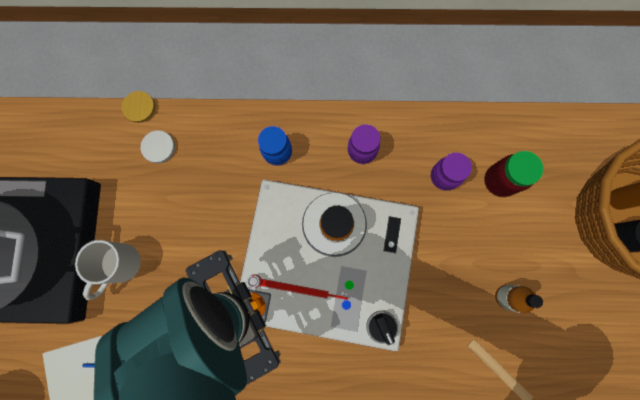

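The grip is following cleanly. The tip is at (347,297), between blue (346,305) and green (349,285). About 0.4 rad more is needed.

```bash
python3 - <<'E'
from h import *
img=turn(.75,1.14); g,t,q=meas(img); d=(g-t)[0]
if abs(d)>2: img=turn(1.14,1.14+d/59)
grip(0.55); robot.hold(.2); robot.servo_line(C[:2]+[230],feed=150); robot.hold(.3)
img=viewer.read_camera("top"); print(meas(img),robot.observe()["t"]); save(cv2.resize(img[190:360,230:430],None,fx=3,fy=3,interpolation=cv2.INTER_CUBIC),"t3.png")
E
```

```text
[1.  1.3 6. ] [ 0.01  0.01 -0.01] [518.6 112.5  74.1] 8.5083
green [560.8 -68.3  39. ] tip [559.1 -63.   46. ] [346.5 285. ] dx 1.7
(array([560.80865187, -68.26627702,  39.        ]), array([559.06537492, -62.96727814,  46.        ]), array([346.5, 285. ])) 10.9667
```

View pics/t3.png

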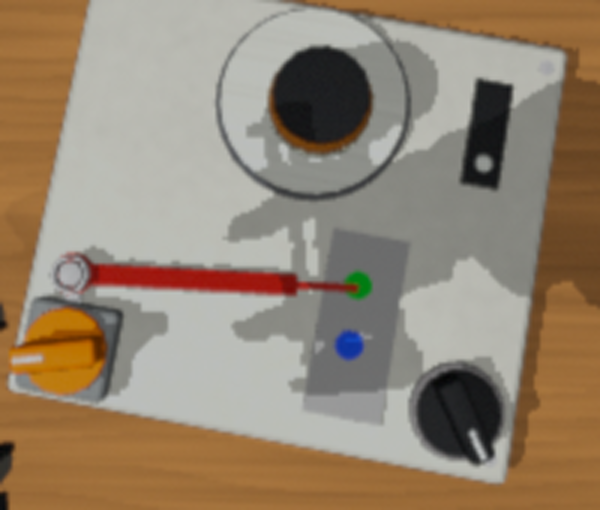

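The pointer tip lies over the green dot at crop (357,287), the gripper is clear, and the jar stands undisturbed on the platter.

```bash
python3 -c "
from cell import robot
print(robot.job_done())"
```

```text
the job is handed in; nothing more can be done
None
```

I turned the orange knob about 1.14 rad clockwise and let go; the last picture, taken just before hand-in, showed the pointer tip over the green dot, the jar standing on the platter and the gripper clear, but hand-in returned no verdict.

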